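Lid the copper canisters and hold their carrier level

TASK

Finish the copper canister set and try how it carries: put on each of the two open canisters in the carrier the lid that fits it, pressed home flat on its rim. Then take the carrier by its wooden handle, lift it straight up a good hand's breadth (about 12 cm) clear of the bench, and finish while still holding it there by the handle, steady and level, with both lids on. Leave the odd lid and the tools on the bench where they are, and never let the carrier tip.

Things in the scene. Friction and masses are not known exactly. Their poses are not given: they have to be found in the camera images.
- carrier: copper tray 232 x 86 mm on four brass feet, on a round 4 mm leather pad, any yaw; two rings hold the canisters, a rigid strap handle stands between. Origin: centre, level with the underside of the feet. x along the tray: large canister at x = +70 mm, small at x = -80 mm; z up. With canisters and lids 0.6 to 0.85 kg, balancing 0 to 12 mm from the handle's middle on the large canister's side.
- handle: the carrier's wooden grip: level bar along x, 56 mm long, 16 wide, 20 tall, between two upright straps (61 mm over them). Origin: its centre, 120 mm above the underside of the feet; x as the carrier's. Take it from above, fingers closing across it (along y), at 30 N or more. Its top is 21 mm above the seated knobs' tops: set lids with the fingers closing along the carrier's y to clear it.
- large_canister_mouth (a point): the large open copper canister, loose by 2.5 mm in the carrier's larger ring (ring 16 mm high): outside 62 mm across, inside 57, 72 mm tall, about 150 g, standing 11 mm above the underside of the feet. This point: centre of its mouth, level with the rim; z up. Its lid is on when the flange lies flat on this rim, plug inside: the lid's point is then at this one.
- small_canister_mouth (a point): the small open copper canister, loose by 2.5 mm in the carrier's smaller ring (ring 16 mm high): outside 46 mm across, inside 41, 72 mm tall, about 100 g, standing 11 mm above the underside of the feet. This point: centre of its mouth, level with the rim; z up. Its lid is on when the flange lies flat on this rim, plug inside: the lid's point is then at this one.
- large_lid_seat (a point): the large copper lid with brass knob, lying knob up. Plug 51 mm across, 8 mm deep, tapering to 45 at its foot; flange 66 mm across, 4 mm thick; cylindrical knob 20 mm across, 22 mm tall; 65 g. This point: on the axis at the flange's underside, 8 mm above the bench at the start; the knob is 4 to 26 mm above it (keep fingertips above the flange). z up; yaw means nothing. Fits the large canister.
- small_lid_seat (a point): the small copper lid with brass knob, lying knob up. Plug 35 mm across, 8 mm deep, tapering to 29 at its foot; flange 50 mm across, 4 mm thick; cylindrical knob 20 mm across, 22 mm tall; 45 g. This point: on the axis at the flange's underside, 8 mm above the bench at the start; the knob is 4 to 26 mm above it (keep fingertips above the flange). z up; yaw means nothing. Fits the small canister.
- odd_lid_seat (a point): the odd copper lid with brass knob, lying knob up. Plug 70 mm across, 8 mm deep, tapering to 64 at its foot; flange 84 mm across, 4 mm thick; cylindrical knob 20 mm across, 22 mm tall; 95 g. This point: on the axis at the flange's underside, 8 mm above the bench at the start; the knob is 4 to 26 mm above it (keep fingertips above the flange). z up; yaw means nothing. Fits neither canister.
- bench_block: bystander: polished steel bench block, 64 x 64 x 19 mm; origin at the centre of its underside
- flux_bottle: bystander: white plastic bottle with a black cap, 38 mm across, 105 mm tall, standing; origin at the centre of its underside
- dish: bystander: small shallow copper dish, 68 mm across, 18 mm tall; origin at the centre of its underside
- scriber: bystander: lying brass scriber, tapered, 140 mm long, 26 mm thick; origin under its middle on the bench, x towards its point
- punch: bystander: dark square steel punch lying flat, 129 mm long, 9 mm thick; origin under its middle, x along it
- mallet: bystander: lying wooden mallet, head 62 x 105 x 62 mm, handle 23 mm thick reaching 180 mm to +x; origin under the middle of the head
- hammer: bystander: lying steel chasing hammer, head 87 mm long and 31 mm tall, wooden handle reaching 222 mm to +x; origin under the head
Not all that is in view belongs to the job. What is shaped like the part that bears small_lid_seat but purple is not meant.

How it is judged (in metres and radians):
On the way, in this order (a step that is already met when the one before it is completed fails the run):
1. both canisters have their fitting lid on, flat on the rim, while the carrier still stands on the bench (horizontal distance between large_lid_seat and large_canister_mouth below 0.006 m and z of large_lid_seat in the frame of large_canister_mouth between -0.003 and 0.0035 m and angle between the z axis of large_lid_seat and the z axis of large_canister_mouth, either way round below 0.1 rad and horizontal distance between small_lid_seat and small_canister_mouth below 0.006 m and z of small_lid_seat in the frame of small_canister_mouth between -0.003 and 0.0035 m and angle between the z axis of small_lid_seat and the z axis of small_canister_mouth, either way round below 0.1 rad and x of large_canister_mouth in the frame of carrier between 0.062 and 0.078 m and y of large_canister_mouth in the frame of carrier between -0.008 and 0.008 m and z of large_canister_mouth in the frame of carrier between 0.079 and 0.088 m and x of small_canister_mouth in the frame of carrier between -0.088 and -0.072 m and y of small_canister_mouth in the frame of carrier between -0.008 and 0.008 m and z of small_canister_mouth in the frame of carrier between 0.079 and 0.088 m and height (world z) of carrier below 0.012 m), for 0.2 s.
2. the carrier is lifted clear, level, by its handle (height (world z) of carrier above 0.08 m and contact force between the fingers and handle above 2 N and angle between carrier's own z axis and vertical below 0.1 rad), for 0.2 s.
At the end, for the whole second after the job is handed in: the fingers hold the carrier by its wooden handle, feet 85 to 250 mm above the bench, level within 0.10 rad and still (under 30 mm/s, 0.15 rad/s), touching no bystander; each canister in its ring, its own lid within 6 mm of centre, 3.5 mm of the rim and flat within 0.10 rad (height (world z) of carrier between 0.085 and 0.25 m and contact force between the fingers and handle above 2 N and linear speed of carrier below 0.03 m/s and angular speed of carrier below 0.15 rad/s and angle between carrier's own z axis and vertical below 0.1 rad and horizontal distance between large_lid_seat and large_canister_mouth below 0.006 m and z of large_lid_seat in the frame of large_canister_mouth between -0.003 and 0.0035 m and angle between the z axis of large_lid_seat and the z axis of large_canister_mouth, either way round below 0.1 rad and horizontal distance between small_lid_seat and small_canister_mouth below 0.006 m and z of small_lid_seat in the frame of small_canister_mouth between -0.003 and 0.0035 m and angle between the z axis of small_lid_seat and the z axis of small_canister_mouth, either way round below 0.1 rad and x of large_canister_mouth in the frame of carrier between 0.062 and 0.078 m and y of large_canister_mouth in the frame of carrier between -0.008 and 0.008 m and z of large_canister_mouth in the frame of carrier between 0.079 and 0.088 m and x of small_canister_mouth in the frame of carrier between -0.088 and -0.072 m and y of small_canister_mouth in the frame of carrier between -0.008 and 0.008 m and z of small_canister_mouth in the frame of carrier between 0.079 and 0.088 m and contact force between carrier and bench_block below 0.1 N and contact force between carrier and flux_bottle below 0.1 N and contact force between carrier and dish below 0.1 N and contact force between carrier and scriber below 0.1 N and contact force between carrier and punch below 0.1 N and contact force between carrier and mallet below 0.1 N and contact force between carrier and hammer below 0.1 N); the arm keeps its last pose, push and grip.
It fails at once if the carrier tips (more than 0.35 rad) (angle between carrier's own z axis and vertical above 0.35 rad).
It fails at once if the odd lid or a bystander is moved more than 40 mm from its place (distance of any of odd_lid_seat, bench_block, flux_bottle, dish, scriber, punch, mallet, hammer from where it was at the start of the episode above 0.04 m).
It also fails if it takes over 72 s, if anything falls off the work surface, if the arm or the gripper's body presses on something with over 40 N, if the wrist force passes 120 N, or if a joint passes its speed limit or range.

ROBOT

A 6-joint arm with a two-finger parallel gripper is mounted at the origin on the work surface. World frame = base frame: x ahead of the robot, y to its left, z up, the work surface at z = 0. Lengths are in m, angles in degrees, forces in N, time in s.
With the tool pointing down it reaches from about 0.325 to 0.775 m from the base axis. Payload 5.5 kg.
Tool frame: the origin (TCP) lies at the centre of the arm's flange, where the gripper is bolted on; the fingertips stand 182 mm ahead of it and the grasp point (between the pads) lies 163 mm ahead of it; z points along the fingers, y is the line along which they close (so a half turn about z gives the same grasp; the last joint's range is limited). The gripper opens to 88 mm and grips with 3 to 60 N. Pads are 20 mm wide; open, the fingers measure 115 mm over their backs; the gripper's body (75 mm by 178 mm) begins 61 mm behind the grasp point.
Start: joints at [-3.249, 5.22, 70.514, -0, 104.267, -3.249], TCP at [0.6, -0, 0.405] pointing down, gripper open.
Joint ranges: [-164.24, 164.24], [-49.07, 125.15], [9.68, 141.18], [-86.29, 266.29], [3.28, 154.24], [-151.56, 151.56]. Speed limits (degrees/s): [147.25, 147.25, 172.46, 180, 180, 180].

INTERFACE

Orientations are given as [roll, pitch, yaw] about the fixed x, y, z axes, in that order (R = Rz(yaw) Ry(pitch) Rx(roll)).
In Python, from station import r gives the robot as it stands. The module is installed in compiled form; this text tells all that it offers. Calls block until the motion is done:
- r.reach(position, orientation): joint-space move of the TCP to a pose.
- r.servo_line(position, rotation=None, speed=0.15): straight line of the TCP; rotation=None keeps the orientation; speed is the mean speed in m/s.
- r.move_joints(angles): joint-space move.
- r.let_go() and r.grab(squeeze=None): open the fingers fully, or close them until they stop; squeeze is the grip in N (None keeps the last).
- r.wait(seconds).
- r.inverse_kinematics(position, orientation): joint angles nearest the present ones, or None.
- r.sense(): the state.
- r.snapshot(name): name is "scene" or "side" or "wrist"; returns a dict with "frame" (480x640x3 uint8, red, green, blue), "fx", "fy", "cx", "cy" (pixels), "dist_coeffs" ([k1, k2, p1, p2, k3] as OpenCV has them; the pictures are not rectified), "R" (3x3) and "t" (3): a world point X has camera coordinates R X + t. Camera axes: x right, y down, z forward; pixel columns grow to the right and rows downward; lengths in m; the calibration is good to about 2 mm. A picture is of the moment at which its call begins. There is no depth.
A pose or a line that the arm cannot do raises r.IKError and nothing moves.
- r.hand_in(): hands the job in; it is judged then, once.
The state is a dict: "clock": time; "joints": joint angles; "joint_vel": joint speeds; "joint_torque": joint torques, N m; "tcp_pos": TCP position; "orientation": TCP orientation; "contact_force": force on the tool from outside, world axes, zero at the start; "torque": the same for the moment, N m; "opening": finger opening in m; "gripper_force": force on a finger pad.
Only numpy, scipy, OpenCV 4.12 (cv2) and the standard library are available. Lean on these libraries where they do the work, as an engineer would, in place of code of your own. Each camera call takes 0.05 s, during which the arm holds its last target. There are 200 camera calls.

## Working session

There is one attempt and no reset: what is moved stays moved. The work goes in short steps, each a Python script; the robot and the scene stay as the last script left them, time stands still between calls to the robot, and variables do not carry over. Pictures are saved under pics/ and viewed, at most 10 in all, crops included, and the job is handed in when it is done.

```bash
mkdir -p pics; cat > h.py <<'E'
import numpy as np, cv2
from station import r
def snap(n,f):
    s=r.snapshot(n); cv2.imwrite(f'pics/{f}.png',s['frame'][:,:,::-1]); np.savez(f'pics/{f}.npz',**{k:np.array(v) for k,v in s.items()}); return s
def K(s): return np.array([[s['fx'],0,s['cx']],[0,s['fy'],s['cy']],[0,0,1.]])
def px2w(s,uv,z):
    p=cv2.undistortPoints(np.array(uv,float).reshape(-1,1,2),K(s),np.array(s['dist_coeffs']))[:,0]
    R=np.array(s['R']);t=np.array(s['t']); c=-R.T@t
    d=np.c_[p,np.ones(len(p))]@R
    return c+d*((z-c[2])/d[:,2])[:,None]
def w2px(s,X):
    return cv2.projectPoints(np.array(X,float).reshape(-1,1,3),cv2.Rodrigues(np.array(s['R']))[0],np.array(s['t']),K(s),np.array(s['dist_coeffs']))[0][:,0]
E
python3 - <<'E'
from h import *
for n in('scene','side'):
    s=snap(n,n); R=np.array(s['R']); print(n,-R.T@s['t'],R[2],s['fx'])
st=r.sense(); print(st['orientation'],st['opening'],st['clock'])
E
```

```text
scene [ 1.14774706 -0.01913969  0.92921844] [-5.62424506e-01 -4.63684614e-04 -8.26848511e-01] 544.587720040853
side [ 0.21012016 -0.82447538  0.66501894] [ 0.35594461  0.77407552 -0.52355566] 530.0800314014161
[-1.79897363e+02 -2.42953437e-03  8.99976291e+01] 0.08776689317363234 0.1
```

View pics/scene.png

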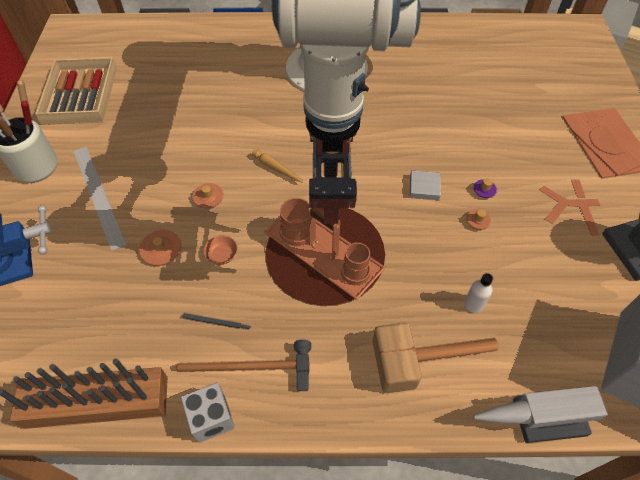

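View pics/side.png

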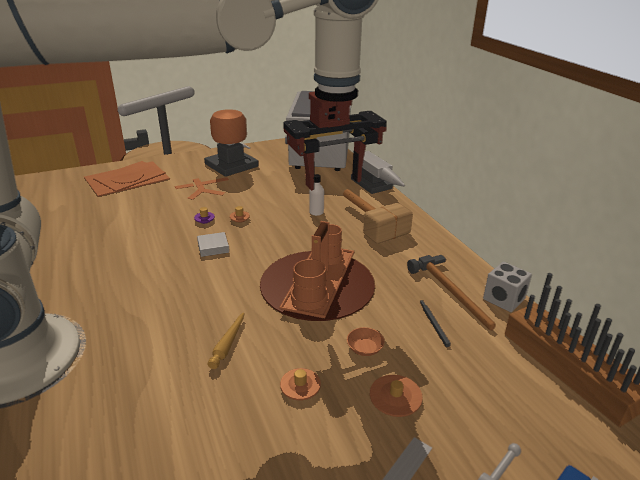

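Scene view: the lid candidates are (207,195) and (159,247) on the left and copper (478,218) and purple (485,188) on the right. The dish is at (220,249). The large canister mouth is near (295,207) and the small one near (357,250). Next I'll measure the sizes and take wrist views from near.

```bash
python3 - <<'E'
from h import *
s=dict(np.load('pics/scene.npz')); s={k:(v if v.ndim else float(v)) for k,v in s.items()}
hsv=cv2.cvtColor(s['frame'],cv2.COLOR_RGB2HSV)
for n,(u,v) in dict(A=(207,195),B=(159,247),C=(478,218),D=(485,188)).items():
    print(n,px2w(s,[(u,v)],.02)[0].round(3), [tuple(hsv[v+dy,u+dx]) for dx,dy in((-10,3),(10,3),(0,-20))])
print(px2w(s,[(295,207),(357,250)],.087).round(3), px2w(s,[(325,255)],.004))
w=snap('wrist','w0'); R=w['R'];print(-R.T@w['t'],R[2])
# enlarged crops
f=s['frame'][:,:,::-1]
a=cv2.resize(f[170:280,120:320],None,fx=4,fy=4,interpolation=2)[:440,:800]
b=cv2.resize(f[165:245,440:520],None,fx=2,fy=2,interpolation=2)
a[:160,640:]=b; cv2.imwrite('pics/c0.png',a)
E
```

```text
A [ 0.434 -0.257  0.02 ] [(np.uint8(9), np.uint8(153), np.uint8(177)), (np.uint8(9), np.uint8(151), np.uint8(183)), (np.uint8(15), np.uint8(121), np.uint8(189))]
B [ 0.565 -0.337  0.02 ] [(np.uint8(10), np.uint8(151), np.uint8(123)), (np.uint8(10), np.uint8(156), np.uint8(162)), (np.uint8(15), np.uint8(126), np.uint8(115))]
C [0.493 0.309 0.02 ] [(np.uint8(10), np.uint8(151), np.uint8(179)), (np.uint8(10), np.uint8(150), np.uint8(178)), (np.uint8(15), np.uint8(129), np.uint8(117))]
D [0.414 0.337 0.02 ] [(np.uint8(144), np.uint8(147), np.uint8(97)), (np.uint8(143), np.uint8(154), np.uint8(126)), (np.uint8(14), np.uint8(124), np.uint8(175))]
[[ 0.516 -0.065  0.087]
 [ 0.614  0.051  0.087]] [[ 0.57314198 -0.00678532  0.004     ]]
[0.59898097 0.06843994 0.38335764] [-0.00287114 -0.25085763 -0.96801973]
```

View pics/c0.png

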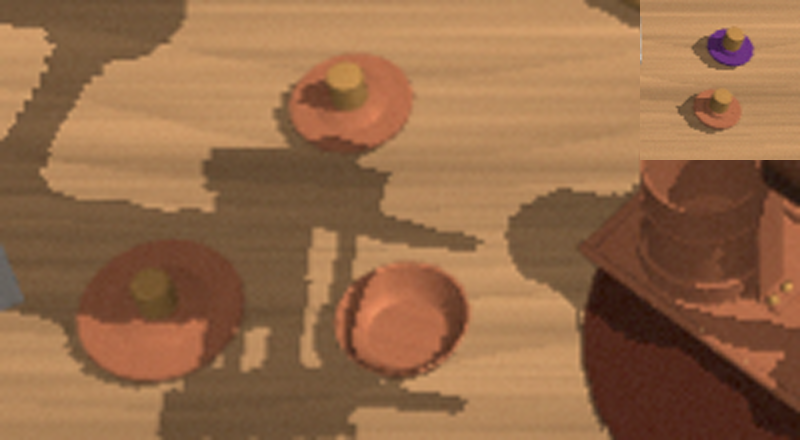

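View pics/w0.png

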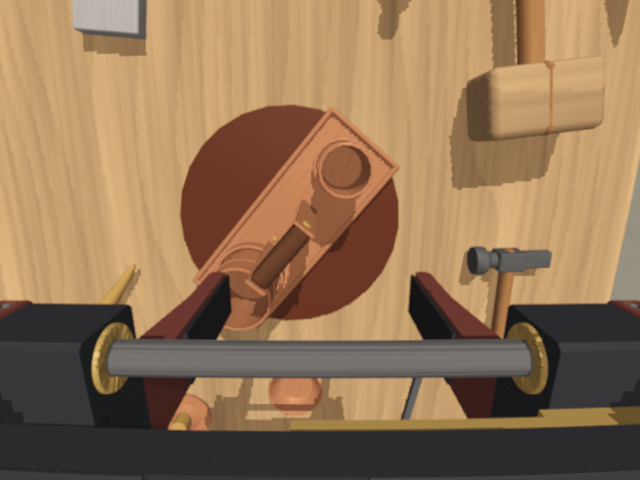

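The crop confirms three lids: A (207,195) has the mid-size flange and is the large lid, and B (159,247) is clearly bigger, so it's the odd lid. C (478,218) is copper and is the small lid, while (485,188) is purple and not meant. Next come wrist views above the carrier and lid A.

```bash
python3 - <<'E'
from h import *
r.reach([.517,-.065,.42],[180,0,50]); r.wait(.3)
w=snap('wrist','w1'); print(w['fx'])
r.reach([.434,-.257,.31],[180,0,50]); r.wait(.3)
snap('wrist','w2'); s=r.sense(); print(s['clock'],s['joints'],s['orientation'])
a=cv2.imread('pics/w1.png');b=cv2.imread('pics/w2.png')
cv2.imwrite('pics/w12.png',np.hstack([a[:400,120:520],b[:400,120:520]]))
E
```

```text
355.53967328222024
2.3917 [-3.44185830e+01 -9.52719854e+00  9.44288400e+01  4.60553411e-03
  9.50570500e+01  5.51048029e+00] [ 1.79959323e+02 -8.53288089e-03  5.00713473e+01]
```

View pics/w12.png

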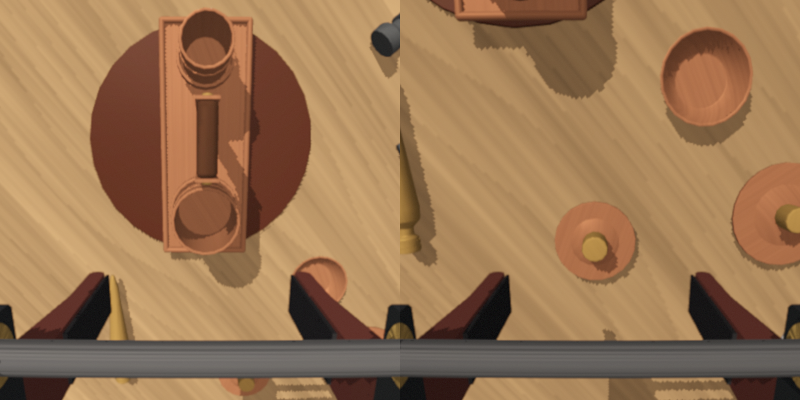

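w1 (full-image pixels): small mouth about (327,39), large mouth about (326,213), handle top from (327,98) to (327,178). w2: lid A's flange centre is about (315,241) and the knob top about (314,247). I'll compute positions and check them with an overlay.

```bash
cat >> h.py <<'E'
def load(f):
    s=dict(np.load(f'pics/{f}.npz')); return {k:(v if v.ndim else float(v)) for k,v in s.items()}
def circ(c,rad,z):
    a=np.linspace(0,2*np.pi,73); return np.c_[c[0]+rad*np.cos(a),c[1]+rad*np.sin(a),0*a+z]
def lid(s,uv,zf,r0=60):
    """flange centre from copper mask near uv"""
    hsv=cv2.cvtColor(s['frame'],cv2.COLOR_RGB2HSV)
    m=cv2.inRange(hsv,(4,125,50),(12,255,255)); m=cv2.morphologyEx(m,cv2.MORPH_CLOSE,np.ones((9,9)));m=cv2.morphologyEx(m,cv2.MORPH_OPEN,np.ones((5,5)))
    n,L,st,_=cv2.connectedComponentsWithStats(m)
    c=[i for i in range(1,n) if st[i,4]>300]
    i=min(c,key=lambda i:np.hypot(st[i,0]+st[i,2]/2-uv[0],st[i,1]+st[i,3]/2-uv[1]))
    h=cv2.convexHull(np.argwhere(L==i)[:,::-1].astype(np.int32))[:,0]
    P=px2w(s,h,zf)[:,:2].astype(np.float32)
    (x,y),rad=cv2.minEnclosingCircle(P.reshape(-1,1,2)); return np.array([x,y]),rad
E
python3 - <<'E'
from h import *
s=load('w1')
sm=px2w(s,[(327,39)],.087)[0]; lg=px2w(s,[(326,213)],.087)[0]; hd=px2w(s,[(327,98),(327,178)],.134)
print(sm,lg,np.hypot(*(sm-lg)[:2]),np.degrees(np.arctan2(*(lg-sm)[1::-1])));print(hd,hd.mean(0),np.degrees(np.arctan2(*(hd[1]-hd[0])[1::-1])))
im=s['frame'][:,:,::-1].copy()
for c,rad in((sm,.023),(lg,.031),(sm,.0205),(lg,.0285)): cv2.polylines(im,[w2px(s,circ(c,rad,.087)).round().astype(int)],True,(0,255,0),1)
s2=load('w2'); c,rad=lid(s2,(315,241),.012); k=px2w(s2,[(314.5,247)],.034)[0]; print('A',c,rad,k)
im2=s2['frame'][:,:,::-1].copy()
cv2.polylines(im2,[w2px(s2,circ(c,.033,.012)).round().astype(int)],True,(0,255,0),1)
cv2.polylines(im2,[w2px(s2,circ(c,.010,.034)).round().astype(int)],True,(0,255,0),1)
cv2.imwrite('pics/o1.png',np.hstack([cv2.resize(im[:270,260:400],None,fx=2.2,fy=2.2),cv2.resize(im2[180:315,245:385],None,fx=3.4,fy=4.4)[:594]])[:600,:800])
E
```

```text
[0.61951749 0.05023485 0.087     ] [ 0.52877321 -0.05790438  0.087     ] 0.14116875467665851 -130.0014579592841
[[ 0.58633766  0.01153965  0.134     ]
 [ 0.550821   -0.03133588  0.134     ]] [ 0.56857933 -0.00989811  0.134     ] -129.6372159299341
A [ 0.42762694 -0.25705528] 0.03284396231174469 [ 0.42890896 -0.25605111  0.034     ]
```

View pics/o1.png

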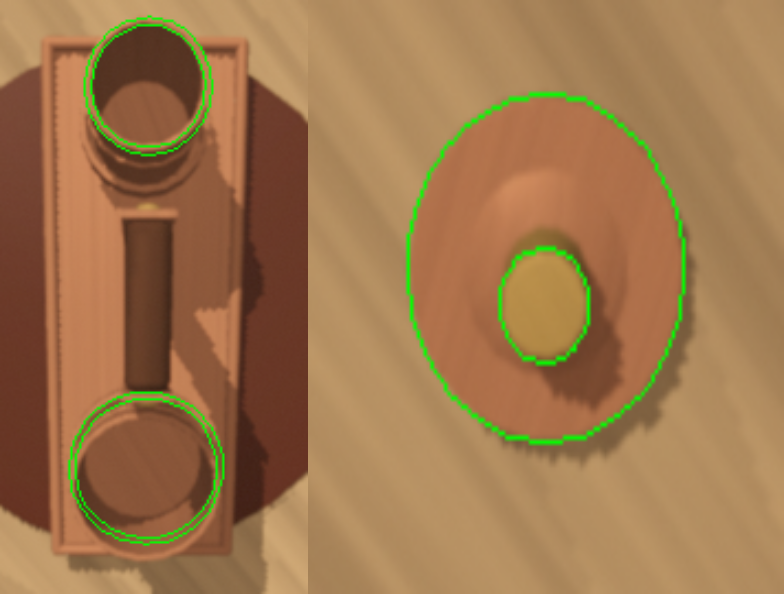

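Lid A's overlay matches exactly. The large mouth overlay is off by a few px, so I'll take straight-down views of both mouths.

```bash
python3 - <<'E'
from h import *
r.reach([.480,-.116,.37],[180,0,50]); r.wait(.3); a=snap('wrist','m1')
r.reach([.575,-.004,.37],[180,0,50]); r.wait(.3); b=snap('wrist','m2')
o=[]
for s,c in((a,(.525,-.062)),(b,(.62,.051))):
    u,v=w2px(s,[[*c,.087]])[0].round().astype(int); print(u,v)
    v0=max(v-70,0);u0=u-70; print('origin',u0,v0)
    o.append(cv2.resize(s['frame'][v0:v0+140,u0:u0+140,::-1],(400,400),interpolation=2))
cv2.imwrite('pics/o2.png',np.hstack(o)); print(r.sense()['clock'])
E
```

```text
320 144
origin 250 74
319 143
origin 249 73
4.4167
```

View pics/o2.png

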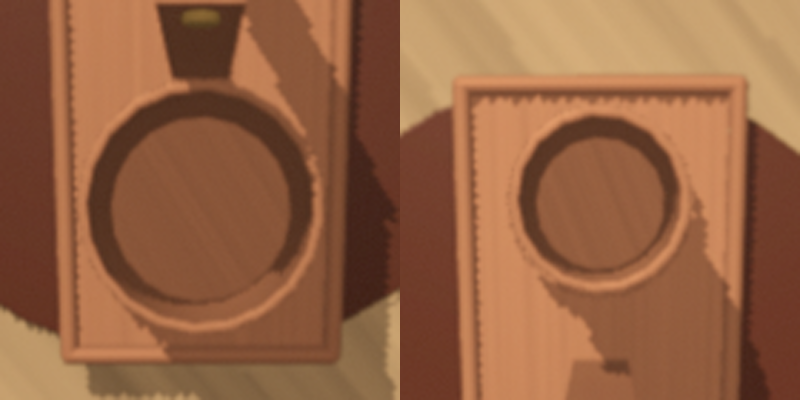

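Full-image pixel centres: the large mouth is at about (320.5,146.5) in m1 and the small mouth at about (319,141.5) in m2. I'll compute these and fetch the large lid.

```bash
python3 - <<'E'
from h import *
a,b=load('m1'),load('m2')
lg=px2w(a,[(320.3,146.2)],.087)[0]; sm=px2w(b,[(319,141.4)],.087)[0]
d=lg-sm; print(lg,sm,np.hypot(*d[:2]),np.degrees(np.arctan2(d[1],d[0])),'centre',lg+(sm-lg)*70/150)
A,_=lid(load('w2'),(315,241),.012); x,y=A
o=[180,0,50]
r.reach([x,y,.30],o); r.servo_line([x,y,.198],speed=.1); print(r.sense()['tcp_pos'],r.sense()['contact_force'])
r.grab(25); s=r.sense(); print(s['opening'],s['gripper_force'],s['tcp_pos'],s['clock'])
r.servo_line([x,y,.38],speed=.15); print(r.sense()['opening'],r.sense()['contact_force'])
E
```

```text
[ 0.5239325  -0.06345278  0.087     ] [0.62069671 0.05163627 0.087     ] 0.15036223593176368 -130.05634676101877 centre [ 0.56908913 -0.00974455  0.087     ]
[ 0.42788396 -0.25726169  0.19889445] [0.00332142 0.12243575 0.29938028]
0.019173851070871863 24.99991200864315 [ 0.42763876 -0.25706819  0.1980023 ] 7.8
0.019282660456696275 [ 0.30303384 -0.1447263  -0.55602364]
```

```bash
cat >> h.py <<'E'
def place(x,y,o,ztop=.277):
    r.reach([x,y,.38],o); r.servo_line([x,y,ztop+.012],speed=.12); r.wait(.2)
    f0=np.array(r.sense()['contact_force'])
    z=ztop+.012
    while z>ztop-.004:
        z-=.001; r.servo_line([x,y,z],speed=.02); s=r.sense(); f=np.array(s['contact_force'])-f0
        if np.linalg.norm(f)>3: print(round(z,4),round(s['tcp_pos'][2],4),f.round(1))
        if f[2]>10 : break
    return s
E
python3 - <<'E'
from h import *
s=place(.5239,-.0635,[180,0,50]); print(s['clock'],s['tcp_pos'])
E
```

```text
0.276 0.2769 [-1.5 -0.2  5.2]
0.275 0.2769 [-2.8  0.6 10. ]
14.6417 [ 0.52389056 -0.0634841   0.2769417 ]
```

```bash
python3 - <<'E'
from h import *
r.let_go(); r.servo_line([.5239,-.0635,.38],speed=.15)
r.reach([.480,-.116,.37],[180,0,50]); r.wait(.2); a=snap('wrist','n1')
c,rad=lid(a,tuple(w2px(a,[[.5239,-.0635,.091]])[0]),.091); print('lid',c,rad)
r.reach([.493,.309,.40],[180,0,0]); r.reach([.493,.309,.31],[180,0,0]); r.wait(.3); b=snap('wrist','n2'); s=r.sense(); print(s['clock'],s['joints'])
u,v=w2px(b,[[.493,.309,.012]])[0]; c,rad=lid(b,(u,v),.012); print('C',c,rad)
im=b['frame'][:,:,::-1].copy()
cv2.polylines(im,[w2px(b,circ(c,.025,.012)).round().astype(int)],True,(0,255,0),1)
cv2.polylines(im,[w2px(b,circ(c,.010,.034)).round().astype(int)],True,(0,255,0),1)
cv2.imwrite('pics/o3.png',np.hstack([cv2.resize(a['frame'][46:246,220:420,::-1],(400,400)),im[:400,120:520]]))
E
```

```text
lid [ 0.55054474 -0.02508285] 0.09234035760164261
19.6333 [ 2.87274293e+01  2.46382669e+00  8.27788300e+01 -1.91503143e-03
  9.45910053e+01  1.18728080e+02]
C [0.49039528 0.31177896] 0.024746667593717575
```

View pics/o3.png

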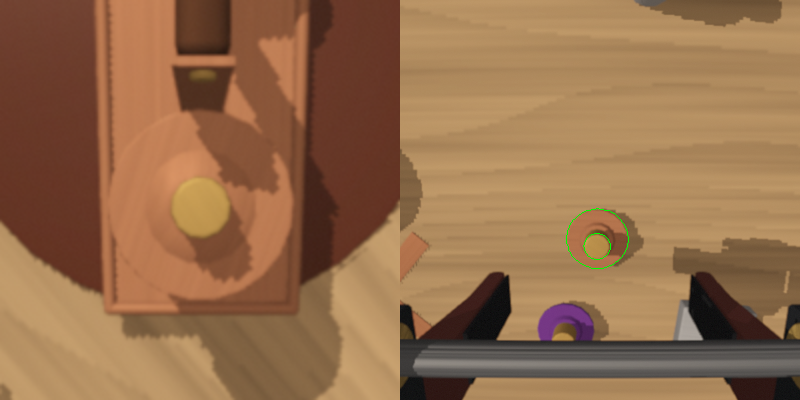

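Left: the large lid is seated flat and centred, with its knob at crop (201,207). Right: the copper small lid is outlined at crop (598,239), and the purple one at (566,326) is left alone. Now I'll grasp and place the small lid.

```bash
python3 - <<'E'
from h import *
x,y=.4904,.3118
r.servo_line([x,y,.198],[180,0,0],speed=.1)
r.grab(25); s=r.sense(); print(s['opening'],s['tcp_pos'],s['clock'])
r.servo_line([x,y,.40],speed=.15); print(r.sense()['opening'])
s=place(.6207,.0516,[180,0,50]); print(s['clock'],s['tcp_pos'],s['joints'])
r.let_go(); r.servo_line([.6207,.0516,.38],speed=.15)
r.reach([.523,-.064,.42],[180,0,50]); r.wait(.2); a=snap('wrist','p1')
cv2.imwrite('pics/p1c.png',cv2.resize(a['frame'][:280,200:450,::-1],(500,560)))
E
```

```text
0.019212247762796966 [0.49038567 0.31181024 0.19796292] 21.9667
0.019301217512048635
0.276 0.2769 [ 0.5 -0.4  6. ]
0.275 0.2769 [-1.5  1.8  8. ]
0.274 0.2769 [-1.9  1.7 12. ]
29.55 [0.62075391 0.05170652 0.27689213] [1.62994891e+00 9.32621658e+00 7.90096005e+01 9.86045259e-03
 9.14884975e+01 4.16221958e+01]
```

View pics/p1c.png

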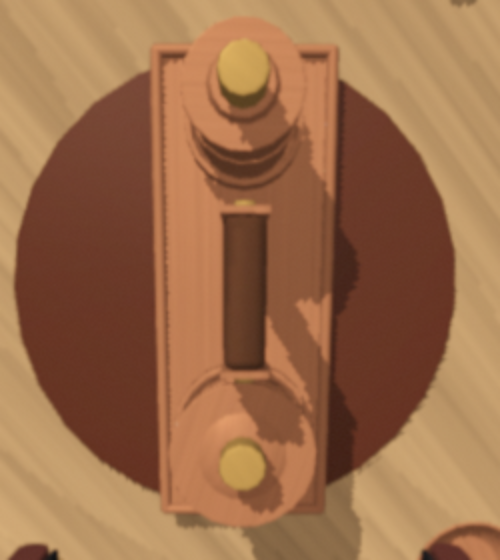

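Both lids lie flat and centred, and the handle runs from crop (244,212) to (244,368). Now the grip and lift.

```bash
python3 - <<'E'
from h import *
a=load('p1'); h=px2w(a,[(322,106),(322,184)],.134); d=h[1]-h[0]; yaw=np.degrees(np.arctan2(d[1],d[0])); print(h.mean(0),yaw)
c=(h.mean(0)[:2]+np.array([.5689,-.0098]))/2; ax=np.array([np.cos(np.radians(-130)),np.sin(np.radians(-130))]); g=c+.006*ax; print(g)
o=[180,0,50]
r.reach([*g,.38],o); r.servo_line([*g,.285],speed=.1)
r.grab(60); s=r.sense(); print(s['opening'],s['gripper_force'],s['clock'],s['torque'])
r.servo_line([*g,.300],speed=.04); r.wait(.3); s=r.sense(); print(s['contact_force'],s['torque'],s['opening'])
E
```

```text
[ 0.56870449 -0.00973865  0.134     ] -129.82432879835054
[ 0.56494552 -0.01436559]
0.01573673453155628 59.999810457229614 35.075 [-0.05366572 -0.09039426  0.04130929]
[-0.05900118 -1.25016195 -7.69351453] [-0.00162586  0.01553211 -0.05052801] 0.01591416073879107
```

Balanced: the moment is about 0.02 N m and the weight is 7.7 N. I'll lift the rest of the way.

```bash
python3 - <<'E'
from h import *
p=r.sense()['tcp_pos']
r.servo_line([.56495,-.01437,.405],speed=.05); r.wait(1); s=r.sense(); print(s['tcp_pos'],s['contact_force'],s['torque'],s['opening'],s['clock'])
a=snap('side','q'); cv2.imwrite('pics/qc.png',cv2.resize(a['frame'][60:360,180:480,::-1],(600,600)))
E
```

```text
[ 0.5649583  -0.01435024  0.40497794] [-0.63685354  1.01011449 -7.20927338] [ 0.03530617  0.0556982  -0.0293578 ] 0.01560114380436641 39.15
```

View pics/qc.png

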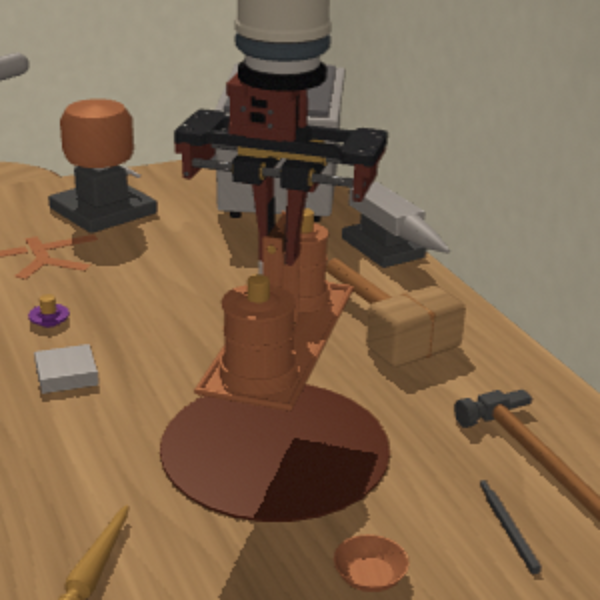

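The carrier hangs level about 12 cm above its pad, and both lids are on, with knobs at crop (258,289) and (307,220).

```bash
python3 -c "
from station import r
print(r.hand_in())"
```

```text
the job is handed in; nothing more can be done
None
```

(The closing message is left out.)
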